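# Empty the specimen boat and register it on the microscope stage

## Robot

A 6-joint arm with a two-finger parallel gripper is mounted at the origin on the work surface. World frame = base frame: x ahead of the robot, y to its left, z up, the work surface at z = 0. Lengths are in m, angles in rad, forces in N, time in s.
With the tool pointing down it reaches from about 0.25 to 0.775 m from the base axis. Payload 4 kg.
Tool frame: the origin (TCP) lies between the finger pads; the fingertips stand 22 mm ahead of it and the grasp point (between the pads) lies 3 mm ahead of it; z points along the fingers, x is the direction in which the jaws open and shut, and the axes are right-handed (so a half turn about z gives the same grasp; the last joint's range is limited). The gripper opens to 85 mm and grips with 20 to 120 N. Pads are 22 mm wide; open, the fingers measure 114 mm over their backs; the gripper's body (76 mm by 85 mm) begins 54 mm behind the grasp point. The pads swing forward as they close: fully open they stand 13 mm farther back than shut.
Start: joints at [-0.103, 0.087, 1.371, -0, 1.684, -0.103], TCP at [0.55, -0, 0.253] pointing down, gripper open.
Joint ranges: [-3.1, 3.1], [-0.76, 2.03], [0.27, 2.55], [-1.08, 4.22], [0.17, 2.65], [-2.57, 2.57]. Speed limits (rad/s): [2.79, 2.79, 3.14, 3.14, 3.14, 3.14].

## Interface

Orientations are given as a 3x3 rotation matrix whose columns are the frame's x, y, z axes.
In Python, from station import monitor, optics, ticket gives the robot as it stands. The module is installed in compiled form; this text tells all that it offers.
- The arm moves only by the tool move_arm, never from a script. Its argument "series" is one flat list of numbers, 6 for each row, row after row: the shift along the tool's x, y, z in mm, then the turn, a rotation vector about the tool's x, y, z in rad. A call has 1 to 12 rows; each row shifts and turns the commanded pose from where the row before left it, along the tool's axes as they then stand; what a row does not reach is not made up. A row lasts 1/12 s, in which the tool goes at most 41.7 mm and 7.16 degrees, less where a joint would pass 70% of its speed; a pose out of reach is approached as far as the arm can. A call is refused whole if a number of a shift passes 41.7 or a number of a turn 0.125, either way. A call with a gripper value outside its range is refused whole. "jaw" is the opening, from 0 (shut) to 1 (fully open), set as the call begins (left out, the last holds). The fingers move at their own pace and stop on an object; "force" is the grip in N (left out, the last holds). Time passes only in rows, so rows that do not move let the fingers close. It gives the time, the measured TCP pose, the force and the opening at its end, in the units of the state.
- monitor.sense(): the state, without advancing time (a new reading comes with each control period).
- optics.get_image(name): name is "scene" or "side" or "wrist"; returns (picture, depth): 400x640x3 uint8, red, green, blue; 400x640 float32, m along the optical axis (not along the pixel's ray), 0 where there is no reading.
- optics.get_calibration(name): a dict with "fov_y" (degrees; the focal length in pixels is half the picture's height over the tangent of half this angle, whatever the lens; pixels are square), "cx", "cy" (the principal point, pixels), "eye" and "orientation" of the camera in the world. Camera axes: x right, y down, z forward; pixel columns grow to the right and rows downward; lengths in m; the calibration is good to about 2 mm. A picture is of the moment at which its call begins: read the wrist's pose just before it. get_calibration takes no time and is no camera call; for the wrist camera it gives the pose at the moment of the call.
- ticket.job_done(): hands the job in, once; it reports no verdict.
The state is a dict: "time": time; "qpos": joint angles; "joint_velocities": joint speeds; "effort": joint torques, N m; "position": TCP position; "tool_rot": TCP orientation; "ft_force": force on the tool from outside, world axes, zero at the start; "torque": the same for the moment, N m; "grip_width": finger opening in m.
Only numpy, scipy, OpenCV 4.12 (cv2) and the standard library are available. Lean on these libraries where they do the work, as an engineer would, in place of code of your own. Each camera call takes 0.05 s, during which the arm holds its last target. There are 200 camera calls.

## Task

Pick up the small metal specimen boat, tip its four stone chips out into the white discard tray, then stand the boat upright on the black microscope stage and push it into the corner so that its flat back rests against one stop and a flat side against the other. Finish while still gripping the boat and pressing it firmly against both stops at once (do not let go); leave the other things on the bench where they are.

Things in the scene. Friction and masses are not known exactly. Their poses are not given: they have to be found in the camera images.
- boat: The specimen boat, bare aluminium, 0.11 to 0.22 kg; origin in the middle of its underside. It can be gripped across its two side walls (56 mm), high up, so that the fingers clear the 14 mm high stops. The chips slide out over the lip when the boat is tipped lip-down by about 70 to 90 degrees. Axes as at its centre. Friction on plate and stops is about 0.5 to 0.7.
- boat_center (a point): Centre of the open-topped specimen boat: a square box 56 x 56 mm on plan, 58 mm high, walls and floor 3 mm thick; the point is 29 mm above its underside. Own axes: x points to its flat back wall, y to its left side wall, z up. Back (+x) and side walls (+y, -y) are full height, flat and plumb outside. The front (-x) is a pouring lip only 9 mm high.
- boat_lip (a point): Middle of the top edge of the boat's pouring lip: 28 mm in front of the centre (boat -x), 9 mm above the underside. Inside, a ramp rises to it from the floor at 22 degrees.
- chip0_center (a point): Centre of a grey stone chip, a rough block about 13 x 11 x 12 mm, 11 g. The four chips start in the boat.
- chip1_center (a point): Centre of a grey stone chip, a rough block about 13 x 11 x 12 mm, 11 g. The four chips start in the boat.
- chip2_center (a point): Centre of a grey stone chip, a rough block about 13 x 11 x 12 mm, 11 g. The four chips start in the boat.
- chip3_center (a point): Centre of a grey stone chip, a rough block about 13 x 11 x 12 mm, 11 g. The four chips start in the boat.
- tray_in (a point): Centre of the inner floor of the white discard tray (fixed): a square open tray, outside 200 x 200 mm and 36 mm high, walls 5 mm, floor 5 mm thick; x and y run along its sides.
- corner (a point): Inner corner where the faces of the two stops meet, level with the top of the stage plate (26 mm above the bench). The stage is a fixed black plate 180 x 180 mm; the corner lies 45 mm from its middle along x and y, so the free area reaches 135 mm from here to -x and to -y. x points into the rear stop, y into the side stop, z up.
- rear_stop: Steel bar fixed on the stage, 14 mm high, 12 mm thick; its flat face looks to the stage's -x and runs from the corner 95 mm along the stage's -y. Body origin at the corner.
- side_stop: Steel bar fixed on the stage, 14 mm high, 12 mm thick; its flat face looks to the stage's -y and runs from the corner 95 mm along the stage's -x. Body origin at the corner.
- objective: Bystander: steel microscope objective standing on end, 25 mm across, 44 mm high. Origin under it.
- petri: Bystander: closed glass dish, 72 mm across, 20 mm high. Origin under it.
- beaker: Bystander: glass beaker, 64 mm across, 85 mm high. Origin under it.
- reagent: Bystander: amber bottle, 56 mm across, 130 mm high. Origin under it.
- slidebox: Bystander: flat grey and black slide box, 87 x 102 x 32 mm. Origin under it.
- tweezers: Bystander: steel tweezers lying flat, 110 x 10 x 6 mm, along their x. Origin under the middle.
- filterpot: Bystander: small white lidded pot, 48 mm across, 42 mm high. Origin under it.

How it is judged:
On the way, in this order (a step that is already met when the one before it is completed fails the run):
1. all four chips lie in the discard tray (x of chip0_center in the frame of tray_in between -0.094 and 0.094 m and y of chip0_center in the frame of tray_in between -0.094 and 0.094 m and x of chip1_center in the frame of tray_in between -0.094 and 0.094 m and y of chip1_center in the frame of tray_in between -0.094 and 0.094 m and x of chip2_center in the frame of tray_in between -0.094 and 0.094 m and y of chip2_center in the frame of tray_in between -0.094 and 0.094 m and x of chip3_center in the frame of tray_in between -0.094 and 0.094 m and y of chip3_center in the frame of tray_in between -0.094 and 0.094 m and z of each of chip0_center, chip1_center, chip2_center, chip3_center in the frame of tray_in below 0.035 m), for 0.2 s.
2. the boat stands upright on the stage plate (angle between boat_center's own z axis and vertical below 0.07 rad and horizontal distance between boat_center and corner below 0.13 m and z of boat_center in the frame of corner below 0.036 m), for 0.1 s.
At the end, for the whole second after the job is handed in: All four chips lie in the tray; the boat stands upright (within 4 degrees) on the stage plate, back against one stop and a side against the other (square within 4 degrees, faces within 3 mm), pushed with over 1 N on each stop, still gripped, at rest (all of step 1 and angle between boat_center's own z axis and vertical below 0.07 rad and x of boat_center in the frame of corner between -0.031 and -0.025 m and y of boat_center in the frame of corner between -0.031 and -0.025 m and z of boat_center in the frame of corner between 0.026 and 0.034 m and (angle between the x axis of boat_center and the x axis of corner, either way round below 0.07 rad or angle between the x axis of boat_center and the y axis of corner, either way round below 0.07 rad) and x of boat_lip in the frame of corner below -0.02 m and y of boat_lip in the frame of corner below -0.02 m and contact force between boat and rear_stop above 1 N and contact force between boat and side_stop above 1 N and contact force between the fingers and boat above 2 N and linear speed of boat below 0.02 m/s); the arm keeps its last pose, push and grip.
It fails at once if a bystander is moved by more than 25 mm (distance of any of objective, petri, beaker, reagent, slidebox, tweezers, filterpot from where it was at the start of the episode above 0.025 m).
It also fails if it takes over 69 s, if anything falls off the work surface, if the arm or the gripper's body presses on something with over 40 N, if the wrist force passes 120 N, or if a joint passes its speed limit or range.

## Working session

There is one attempt and no reset: what is moved stays moved. The work goes in short steps, Python scripts to look and compute and a tool call to move; the robot and the scene stay as the last step left them, time stands still between calls to the robot, and variables do not carry over. Pictures are saved under pics/ and viewed, about 8 in all and at most 12, crops included, and the job is handed in when it is done.

Besides the shell and the picture viewer there is one more tool, called after "Emit:" in YAML: its name, and indented under it one key for each argument. move_arm: Moves the arm, as the interface text tells. Its arguments: {"type":"object","properties":{"series":{"type":"array"},"jaw":{"type":"number"},"force":{"type":"number"}},"required":["series"]}

```bash
mkdir -p pics
cat > h.py <<'E'
import numpy as np, cv2
from station import monitor, optics, ticket
def shot(n):
    c=optics.get_calibration(n); im,d=optics.get_image(n); return im,d,c
def world(d,c):
    h,w=d.shape; f=h/2/np.tan(np.radians(c['fov_y'])/2)
    u,v=np.meshgrid(np.arange(w),np.arange(h))
    p=np.stack([(u-c['cx'])/f*d,(v-c['cy'])/f*d,d],-1)
    P=p@np.array(c['orientation']).T+np.array(c['eye']); P[d==0]=np.nan
    return P
def save(n,im): cv2.imwrite('pics/'+n,cv2.cvtColor(im,cv2.COLOR_RGB2BGR))
E
python3 - <<'E'
from h import *
for n in ['scene','side']:
    im,d,c=shot(n); save(n+'0.png',im); np.savez(n+'0.npz',im=im,P=world(d,c)); print(n,c['eye'],c['fov_y'],np.round(c['orientation'],3).tolist(),(d==0).mean())
E
```

```text
scene [ 1.1407149  -0.01709918  0.64503929] 56.35749167520678 [[0.109, 0.721, -0.684], [0.994, -0.092, 0.061], [-0.019, -0.687, -0.727]] 0.00387890625
side [ 0.40125018 -0.65447271  0.46592486] 55.52601475138879 [[0.959, -0.145, 0.242], [-0.282, -0.481, 0.83], [-0.004, -0.865, -0.502]] 0.0040546875
```

View pics/scene0.png

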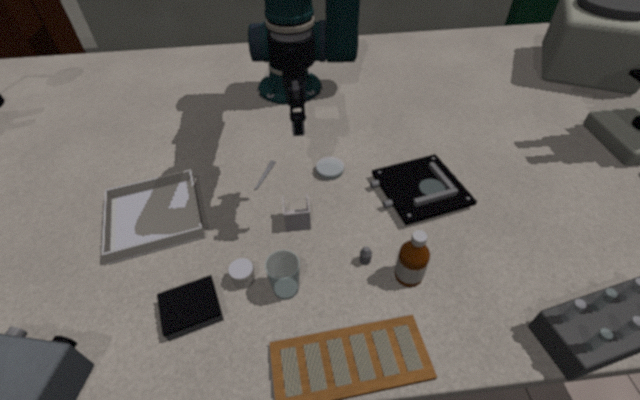

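View pics/side0.png

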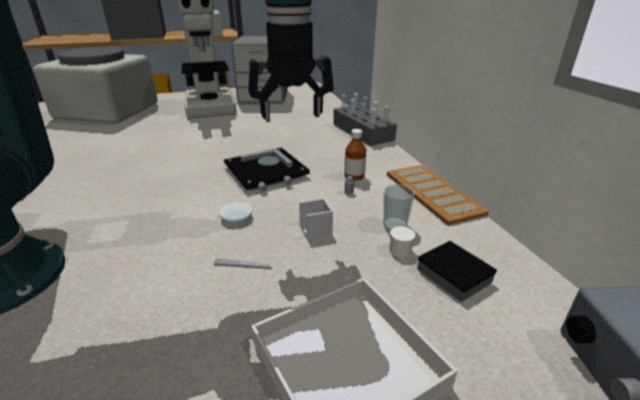

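Scene view: the boat is at (297,213), the tray at (153,213) and the stage at (422,188), with its stops in an L whose corner is near (455,192). The side view agrees: boat (316,222), tray (355,345), stage (266,167).

Run:
```python
from h import *
S={n:np.load(n+'0.npz') for n in ['scene','side']}
def pts(n,u0,u1,v0,v1,z0,z1,colmax=None):
    P=S[n]['P'][v0:v1,u0:u1].reshape(-1,3); im=S[n]['im'][v0:v1,u0:u1].reshape(-1,3)
    m=(P[:,2]>z0)&(P[:,2]<z1)
    if colmax: m&=im.max(1)<colmax
    return P[m]
def rect(p,t):
    r=cv2.minAreaRect((p[:,:2]*1000).astype(np.float32)); print(t,len(p),np.round(r[0],1),np.round(r[1],1),round(r[2],1),'z',np.round(np.median(p[:,2]),4))
for n,b in [('scene',(275,320,185,240)),('side',(290,340,190,250))]:
    for z in [(.008,.075),(.048,.075)]: rect(pts(n,*b,*z),n+' boat')
for n,b in [('scene',(90,215,160,270)),('side',(240,470,270,400))]:
    rect(pts(n,*b,.026,.045),n+' tray rim'); 
for n,b in [('scene',(365,480,145,228)),('side',(215,315,140,195))]:
    rect(pts(n,*b,.018,.032,90),n+' stage'); rect(pts(n,*b,.035,.05),n+' stops')
for n,u,v in [('objective',366,257),('reagent',418,240),('beaker',284,262),('pot',241,268),('petri',330,165),('tweez',265,175)]:
    print(n,np.round(S['scene']['P'][v,u],3))
# enlarged crops
a=cv2.resize(S['scene']['im'][180:240,265:330],None,fx=6,fy=6); b=cv2.resize(S['scene']['im'][145:225,365:480],None,fx=4,fy=4)
c=cv2.resize(S['side']['im'][190:250,285:345],None,fx=6,fy=6)
H=max(a.shape[0],b.shape[0]); 
out=np.zeros((720,800,3),np.uint8)[:600]
a=a[:300] if 0 else cv2.resize(a,(325,300)); c=cv2.resize(c,(300,300)); b=cv2.resize(b,(431,300))
out[:300,:325]=a; out[:300,330:630]=c; out[300:600,:431]=b
save('crop.png',out)
```

```text
scene boat 535 [589.1 -16.6] [59.1 56. ] 1.4 z 0.0362
scene boat 168 [588.9 -16.5] [58.2 55.9] 1.9 z 0.0567
side boat 1032 [589.2 -15.6] [56.7 60.3] 0.7 z 0.0379
side boat 285 [589.1 -15.2] [56.9 59.3] 1.1 z 0.0538
scene tray rim 1269 [ 538.2 -339.6] [205.3 200.1] 13.5 z 0.0342
side tray rim 2723 [ 620.3 -318.8] [368.8 201.6] 13.5 z 0.0332
scene stage 3680 [538.3 275.5] [180.3 197.6] 12.7 z 0.0262
scene stops 422 [538.  288.8] [109.6 108.2] 12.6 z 0.0398
side stage 1629 [536.5 274. ] [178.2 195. ] 13.1 z 0.0254
side stops 196 [538.1 289.9] [106.7 109.4] 13.2 z 0.0391
objective [0.726 0.112 0.03 ]
reagent [0.769 0.186 0.129]
beaker [ 0.73  -0.049  0.048]
pot [ 0.729 -0.132  0.042]
petri [0.434 0.078 0.022]
tweez [ 0.431 -0.087  0.004]
```

View pics/crop.png

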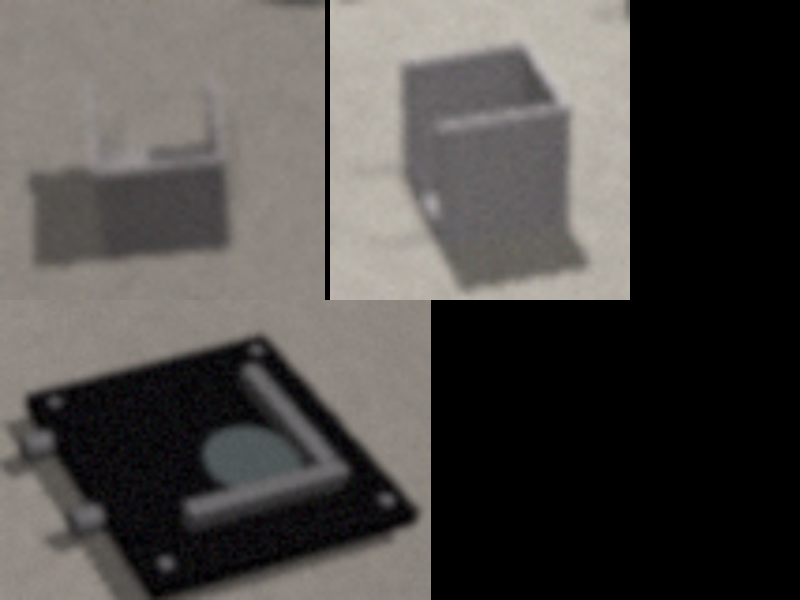

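Run:
```python
from h import *
from scipy.spatial.transform import Rotation as R
s=monitor.sense(); print(np.round(s['tool_rot'],3).tolist(),np.round(s['position'],4),s['grip_width'],np.round(s['ft_force'],2))
q=s['qpos']; Rz=lambda a:R.from_euler('z',a); Ry=lambda a:R.from_euler('y',a)
M=Rz(q[0])*Ry(q[1]+q[2])*Rz(q[3])*Ry(q[4])*Rz(q[5]); T0=R.from_matrix(s['tool_rot']); print(np.round(M.as_matrix(),2).tolist())
off=M.inv()*T0
def wr(T,q1,a):
    W=(Ry(a).inv()*Rz(q1).inv()*T*off.inv())
    e=W.as_euler('ZYZ'); o=[]
    for s_ in (1,):
        a4,b,c=e; o=[a4,b,c]
    return np.round([ (a4+1.08)%(2*np.pi)-1.08,b,(c+np.pi)%(2*np.pi)-np.pi],2)
for sg in (1,-1):
  print('turn',sg)
  base=T0*Rz(sg*np.pi/2)
  print('grasp',wr(base,-.03,1.6)); print('place',wr(Rz(.225)*base,.508,1.6))
  for t in (0,.4,.8,1.2,1.5): print('tip',t,[wr(Ry(-t)*base,-.57-.15*t,a).tolist() for a in (1.5,1.9,2.1)])
```

```text
[[1.0, -0.0, -0.002], [-0.0, -1.0, 0.0], [-0.002, -0.0, -1.0]] [5.496e-01 1.000e-04 2.522e-01] 0.08550360662135066 [0.36 0.49 0.14]
[[-1.0, 0.0, -0.0], [0.0, 1.0, 0.0], [0.0, 0.0, -1.0]]
turn 1
grasp [0.   1.54 1.54]
place [0.   1.54 1.85]
tip 0 [[-0.0, 1.64, 1.0], [-0.0, 1.24, 1.0], [-0.0, 1.04, 1.0]]
tip 0.4 [[0.24, 1.32, 0.92], [0.29, 0.93, 0.8], [0.34, 0.74, 0.72]]
tip 0.8 [[0.55, 1.05, 0.75], [0.76, 0.73, 0.43], [0.95, 0.59, 0.19]]
tip 1.2 [[1.0, 0.86, 0.45], [1.38, 0.7, -0.08], [1.62, 0.69, -0.39]]
tip 1.5 [[1.4, 0.81, 0.17], [1.79, 0.82, -0.39], [1.96, 0.88, -0.64]]
turn -1
grasp [ 0.    1.54 -1.6 ]
place [ 0.    1.54 -1.29]
tip 0 [[-0.0, 1.64, -2.14], [-0.0, 1.24, -2.14], [-0.0, 1.04, -2.14]]
tip 0.4 [[0.24, 1.32, -2.22], [0.29, 0.93, -2.34], [0.34, 0.74, -2.42]]
tip 0.8 [[0.55, 1.05, -2.39], [0.76, 0.73, -2.71], [0.95, 0.59, -2.96]]
tip 1.2 [[1.0, 0.86, -2.69], [1.38, 0.7, 3.07], [1.62, 0.69, 2.75]]
tip 1.5 [[1.4, 0.81, -2.97], [1.79, 0.82, 2.76], [1.96, 0.88, 2.5]]
```

Emit:
move_arm:
  series: [20,8,0,0,0,0,19.5,8,0,0,0,0.1,0,0,0,0,0,0.12,0,0,0,0,0,0.12,0,0,0,0,0,0.12,0,0,0,0,0,0.12,0,0,0,0,0,0.12,0,0,0,0,0,0.12,0,0,0,0,0,0.12,0,0,0,0,0,0.12,0,0,0,0,0,0.12,0,0,0,0,0,0.12]
  jaw: 1

```text
time: 1.1
position: [0.5892, -0.016, 0.2525]
tool_rot: [[0.262, -0.965, -0.001], [-0.965, -0.262, 0.0], [-0.001, 0.001, -1.0]]
ft_force: [-0.0, 0.1, -0.0]
grip_width: 0.0852
```

Emit:
move_arm:
  series: [0,0,0,0,0,0.12,0,0,0,0,0,0.12,0,0,20,0,0,0.008,0,0,30,0,0,0,0,0,30,0,0,0,0,0,20,0,0,0,0,0,0,0,0,0,0,0,0,0,0,0]

```text
time: 1.77
position: [0.5885, -0.0159, 0.1516]
tool_rot: [[0.023, -1.0, -0.004], [-1.0, -0.023, 0.0], [-0.001, 0.004, -1.0]]
ft_force: [0.7, -0.3, 0.7]
grip_width: 0.0853
```

Run:
```python
from h import *
s=monitor.sense(); print(s['position'],np.round(s['tool_rot'],3).tolist(),np.round(s['qpos'],2))
im,d,c=shot('wrist'); save('w1.png',im); P=world(d,c)
for z in [(.05,.066)]:
    m=(P[...,2]>z[0])&(P[...,2]<z[1])&(abs(P[...,0]-.589)<.05)&(abs(P[...,1]+.016)<.045)
    p=P[m]; print(len(p),cv2.minAreaRect((p[:,:2]*1000).astype(np.float32)))
```

```text
[ 0.58847052 -0.01587165  0.15155415] [[0.023, -1.0, -0.004], [-1.0, -0.023, 0.0], [-0.001, 0.004, -1.0]] [-0.12  0.22  1.43 -0.    1.5   1.42]
1074 ((588.3555908203125, -14.62441635131836), (56.520904541015625, 56.084877014160156), 1.0357997417449951)
```

View pics/w1.png

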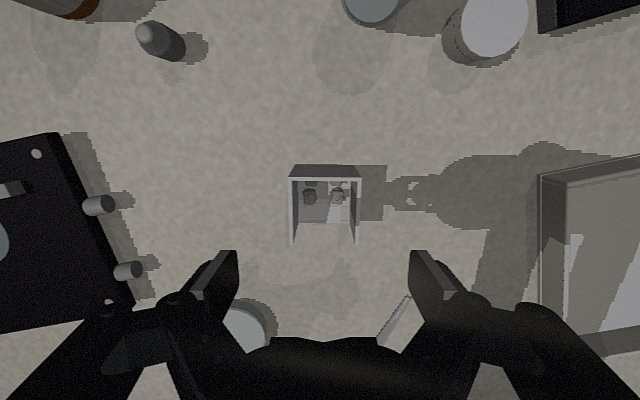

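The wrist view shows the boat at (325,200) between the open fingers, back wall on top and chips inside. It is centred to about 1 mm, so I descend.

Emit:
move_arm:
  series: [-1,0,20,0,0,0,0,0,25,0,0,0,0,0,25,0,0,0,0,0,20,0,0,0,0,0,12,0,0,0,0,0,4,0,0,0,0,0,0,0,0,0,0,0,0,0,0,0]

```text
time: 2.48
position: [0.5909, -0.0152, 0.0493]
tool_rot: [[0.023, -1.0, 0.003], [-1.0, -0.023, -0.0], [0.0, -0.003, -1.0]]
ft_force: [1.9, 0.4, -0.6]
grip_width: 0.0855
```

Emit:
move_arm:
  series: [0,0,0,0,0,0,0,0,0,0,0,0,0,0,0,0,0,0,0,0,0,0,0,0,0,0,0,0,0,0,0,0,0,0,0,0,0,0,0,0,0,0,0,0,0,0,0,0,0,0,0,0,0,0,0,0,0,0,0,0]
  jaw: 0
  force: 50

```text
time: 3.32
position: [0.5908, -0.0153, 0.0493]
tool_rot: [[0.023, -1.0, 0.004], [-1.0, -0.023, -0.001], [0.001, -0.004, -1.0]]
ft_force: [-0.4, -0.9, 6.1]
grip_width: 0.0552
```

Emit:
move_arm:
  series: [0,0,-4,0,0,0,0,0,-8,0,0,0,0,0,-14,0,0,0,0,0,-20,0,0,0,0,0,-20,0,0,0,0,0,-20,0,0,0,0,0,-14,0,0,0,0,0,-8,0,0,0,0,0,-4,0,0,0]

```text
time: 4.07
position: [0.5898, -0.015, 0.1607]
tool_rot: [[0.023, -1.0, 0.002], [-1.0, -0.023, -0.0], [0.0, -0.002, -1.0]]
ft_force: [0.6, -0.3, -2.6]
grip_width: 0.0555
```

Emit:
move_arm:
  series: [4,1,0,0,0,0,8,2,0,0,0,0,12,2.7,0,0,0,0,16,3.6,0,0,0,0,16,3.6,0,0,0,0,16,3.6,0,0,0,0,16,3.6,0,0,0,0,16,3.6,0,0,0,0,16,3.6,0,0,0,0,16,3.6,0,0,0,0,16,3.6,0,0,0,0,16,3.6,0,0,0,0]

```text
time: 5.07
position: [0.5538, -0.1856, 0.1578]
tool_rot: [[0.022, -1.0, -0.003], [-1.0, -0.022, 0.001], [-0.001, 0.003, -1.0]]
ft_force: [1.0, -0.2, -2.0]
grip_width: 0.0554
```

Emit:
move_arm:
  series: [16,3.6,0,0,0,0,16,3.6,0,0,0,0,16,3.6,0,0,0,0,16,3.6,0,0,0,0,16,3.6,0,0,0,0,16,3.6,0,0,0,0,16,3.6,0,0,0,0,16,3.6,0,0,0,0,14,2.7,0,0,0,0,9,2,0,0,0,0,4,1,0,0,0,0,0,0,0,0,0,0]

```text
time: 6.07
position: [0.5238, -0.3405, 0.159]
tool_rot: [[0.021, -1.0, -0.0], [-1.0, -0.021, 0.0], [-0.0, 0.0, -1.0]]
ft_force: [0.6, 0.7, -1.6]
grip_width: 0.0553
```

Run:
```python
from h import *
s=monitor.sense(); print(np.round(s['position'],4),np.round(s['qpos'],2))
im,d,c=shot('wrist'); save('w2.png',im)
```

```text
[ 0.5238 -0.3405  0.159 ] [-0.67  0.29  1.33  0.    1.53  0.88]
```

View pics/w2.png

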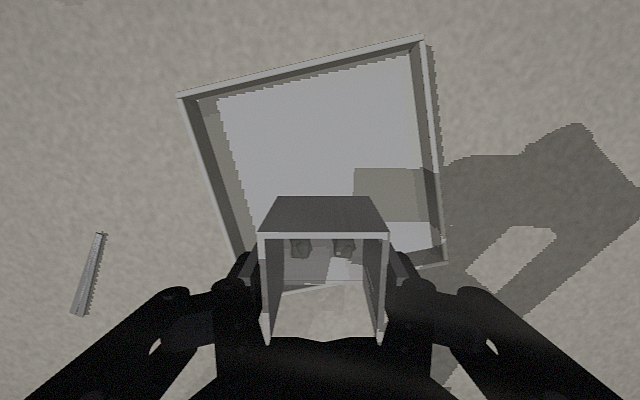

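The wrist view shows the boat firmly held over the tray with chips resting at the back wall (300,248) and (343,248). Next I lower a little and tip.

Emit:
move_arm:
  series: [0,-4,10,0,0,0,0,-5,15,0,0,0,0,-4,8,0.04,0,0,0,0,0,0.08,0,0,0,0,0,0.08,0,0,0,0,0,0.08,0,0,0,0,0,0.08,0,0,0,0,0,0.08,0,0,0,0,0,0.08,0,0,0,0,0,0.08,0,0,0,0,0,0.08,0,0,0,0,0,0.08,0,0]

```text
time: 7.12
position: [0.5374, -0.3381, 0.1262]
tool_rot: [[0.024, -0.722, 0.691], [-1.0, -0.018, 0.016], [0.001, -0.691, -0.723]]
ft_force: [0.4, 0.1, -2.7]
grip_width: 0.0548
```

Emit:
move_arm:
  series: [0,0,0,0.08,0,0,0,0,0,0.08,0,0,0,0,0,0.08,0,0,0,0,0,0.08,0,0,0,0,0,0.08,0,0,0,0,0,0.08,0,0,0,0,0,0.08,0,0,0,0,0,0.08,0,0,0,0,0,0.06,0,0,0,0,0,0,0,0,0,0,0,0,0,0,0,0,0,0,0,0]

```text
time: 8.12
position: [0.5379, -0.339, 0.1267]
tool_rot: [[0.024, -0.112, 0.993], [-1.0, -0.004, 0.023], [0.001, -0.994, -0.112]]
ft_force: [0.4, 1.1, -1.1]
grip_width: 0.0553
```

Run:
```python
from h import *
s=monitor.sense(); print(np.round(s['position'],4),np.round(s['qpos'],2),np.round(s['tool_rot'],2).tolist())
a,d,c=shot('side'); b,d2,c2=shot('scene')
save('tip.png',np.vstack([cv2.resize(a[150:400,220:480],(520,500))[:300], cv2.resize(b[130:280,80:340],(520,300))]) if 0 else np.hstack([cv2.resize(a[200:400,240:480],(400,333)),cv2.resize(b[120:280,80:270],(396,333))]))
```

```text
[ 0.5379 -0.339   0.1267] [-1.11  0.29  2.05  1.81  1.18 -0.8 ] [[0.02, -0.11, 0.99], [-1.0, -0.0, 0.02], [0.0, -0.99, -0.11]]
```

View pics/tip.png

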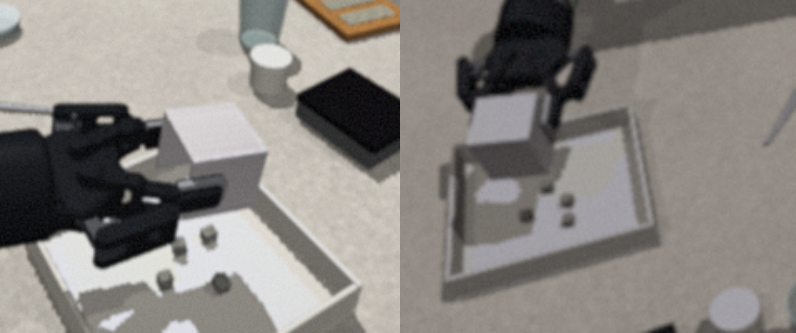

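All four chips lie in the tray: in the side crop at (165,278), (180,245), (208,235) and (221,283), and the scene crop shows the same four. I raise and turn the boat upright again.

Emit:
move_arm:
  series: [0,-12,0,0,0,0,0,-20,0,-0.06,0,0,0,0,0,-0.1,0,0,0,0,0,-0.1,0,0,0,0,0,-0.1,0,0,0,0,0,-0.1,0,0,0,0,0,-0.1,0,0,0,0,0,-0.1,0,0,0,0,0,-0.1,0,0,0,0,0,-0.1,0,0,0,0,0,-0.1,0,0,0,0,0,-0.1,0,0]

```text
time: 9.22
position: [0.5408, -0.3392, 0.161]
tool_rot: [[0.022, -0.922, 0.387], [-1.0, -0.021, 0.006], [0.003, -0.387, -0.922]]
ft_force: [0.1, 0.3, -1.9]
grip_width: 0.0556
```

Emit:
move_arm:
  series: [0,0,0,-0.1,0,0,0,0,0,-0.1,0,0,0,0,0,-0.1,0,0,0,0,0,-0.1,0,0,-8,0,0,0,0,0,-16,-1,0,0,0,0,-24,-1,0,0,0,0,-24,0,0,0,0,0,-24,0,0,0,0,0,-24,0,0,0,0,0,-24,0,0,0,0,0,-24,0,0,0,0,0]

```text
time: 10.22
position: [0.5375, -0.1687, 0.1591]
tool_rot: [[0.022, -1.0, 0.003], [-1.0, -0.022, 0.001], [-0.001, -0.003, -1.0]]
ft_force: [0.9, 0.4, -1.3]
grip_width: 0.0549
```

Run:
```python
from h import *
s=monitor.sense(); print(np.round(s['position'],4),np.round(s['qpos'],2),np.round(s['tool_rot'],3).tolist(),s['grip_width'])
```

```text
[ 0.5375 -0.1687  0.1591] [-0.41  0.15  1.49  0.    1.5   1.14] [[0.022, -1.0, 0.003], [-1.0, -0.022, 0.001], [-0.001, -0.003, -1.0]] 0.054926987315751914
```

Emit:
move_arm:
  series: [-24,0,0,0,0,0,-24,0,0,0,0,0,-24,0,0,0,0,0,-24,0,0,0,0,0,-24,0,0,0,0,0,-24,0,0,0,0,0,-24,-1,0,0,0,0,-24,-1,0,0,0,0,-24,-1,0,0,0,0,-24,-1,0,0,0,0,-24,-1,0,0,0,0,-24,-1,0,0,0,0]

```text
time: 11.22
position: [0.5365, 0.1186, 0.1591]
tool_rot: [[0.022, -1.0, 0.002], [-1.0, -0.022, 0.002], [-0.002, -0.002, -1.0]]
ft_force: [-0.9, -1.1, -2.3]
grip_width: 0.0551
```

Emit:
move_arm:
  series: [-24,0,0,0,0,0,-24,0,0,0,0,0,-24,0,0,0,0,0,-24,0,0,0,0,0,-24,-1,0,0,0,0,-18,-1,0,0,0,0,-11,0,0,0,0,0,-6,0,0,0,0,0,0,0,0,0,0,-0.1,0,0,0,0,0,-0.1,0,0,0,0,0,-0.003,0,0,0,0,0,0]

```text
time: 12.22
position: [0.5365, 0.2712, 0.1585]
tool_rot: [[0.221, -0.975, 0.0], [-0.975, -0.221, 0.0], [-0.0, -0.0, -1.0]]
ft_force: [-0.3, 0.2, -2.2]
grip_width: 0.055
```

Run:
```python
from h import *
s=monitor.sense(); print(np.round(s['position'],4),np.round(s['tool_rot'],3).tolist())
im,d,c=shot('wrist'); save('w3.png',im); P=world(d,c)
v=P[...,2]; near=(abs(P[...,0]-.54)<.13)&(abs(P[...,1]-.285)<.13)
bt=near&(abs(P[...,0]-.535)<.06)&(abs(P[...,1]-.28)<.06)&(v>.1)&(v<.18)&(im.max(2)>80)
st=near&(v>.034)&(v<.046)&(im.max(2)>60)
for n,m in (('boat',bt),('stops',st)):
    p=P[m]; print(n,len(p),cv2.minAreaRect((p[:,:2]*1000).astype(np.float32)),np.percentile(p[:,2],[5,50,95]))
```

```text
[0.5365 0.2712 0.1585] [[0.221, -0.975, 0.0], [-0.975, -0.221, 0.0], [-0.0, -0.0, -1.0]]
boat 12308 ((534.1336059570312, 272.23602294921875), (57.55381393432617, 82.4698486328125), 13.06261920928955) [0.11225734 0.14311075 0.16799014]
stops 3418 ((538.4207763671875, 291.47076416015625), (104.12564086914062, 106.69796752929688), 12.763333320617676) [0.0379298  0.04018136 0.04134284]
```

View pics/w3.png

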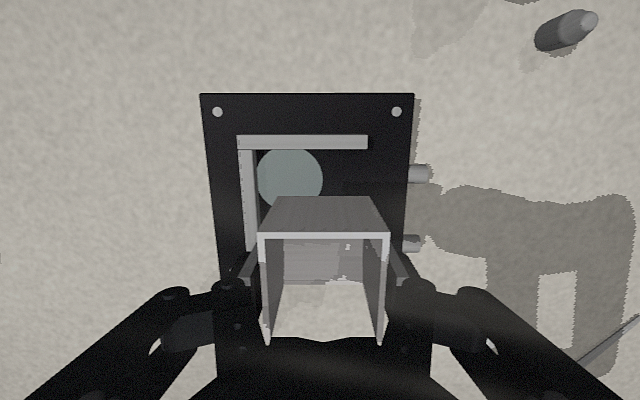

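The boat is square to the stops, with about 22 mm to the rear stop and 30 mm to the side stop. I descend onto the plate.

Emit:
move_arm:
  series: [0,0,10,0,0,0,0,0,20,0,0,0,0,0,20,0,0,0,0,0,15,0,0,0,0,0,9,0,0,0,0,0,2,0,0,0,0,0,0,0,0,0,0,0,0,0,0,0]

```text
time: 12.93
position: [0.5375, 0.272, 0.083]
tool_rot: [[0.223, -0.975, 0.002], [-0.975, -0.223, 0.001], [-0.0, -0.002, -1.0]]
ft_force: [0.1, -0.7, -1.4]
grip_width: 0.0552
```

Emit:
move_arm:
  series: [0,0,2,0,0,0,0,0,2,0,0,0,0,0,1,0,0,0,0,0,0,0,0,0,0,0,0,0,0,0]

```text
time: 13.35
position: [0.5369, 0.2719, 0.0773]
tool_rot: [[0.224, -0.975, 0.0], [-0.975, -0.224, 0.0], [0.0, -0.0, -1.0]]
ft_force: [-0.5, -0.4, -2.8]
grip_width: 0.0549
```

Emit:
move_arm:
  series: [0,0,1,0,0,0,0,0,1,0,0,0,0,0,0,0,0,0,0,0,0,0,0,0]

```text
time: 13.68
position: [0.537, 0.2719, 0.0753]
tool_rot: [[0.224, -0.975, 0.0], [-0.975, -0.224, 0.0], [-0.0, -0.0, -1.0]]
ft_force: [-1.2, -0.0, -0.4]
grip_width: 0.055
```

Emit:
move_arm:
  series: [0,0,1,0,0,0,0,0,0,0,0,0,0,0,0,0,0,0]

```text
time: 13.93
position: [0.537, 0.2719, 0.0753]
tool_rot: [[0.224, -0.975, 0.001], [-0.975, -0.224, 0.0], [-0.0, -0.001, -1.0]]
ft_force: [-2.6, -0.9, 5.1]
grip_width: 0.055
```

Emit:
move_arm:
  series: [-4,0,0,0,0,0,-4,-3,0,0,0,0,-4,-3,0,0,0,0,-4,-3,0,0,0,0,-4,-3,0,0,0,0,-3,-2,0,0,0,0,-2,-2,0,0,0,0,0,0,0,0,0,0,0,0,0,0,0,0]

```text
time: 14.68
position: [0.5475, 0.2995, 0.0753]
tool_rot: [[0.224, -0.975, 0.002], [-0.975, -0.224, -0.001], [0.001, -0.001, -1.0]]
ft_force: [-1.4, -3.5, 5.1]
grip_width: 0.0551
```

Emit:
move_arm:
  series: [-1,-1,0,0,0,0,-1,-1,0,0,0,0,0,0,0,0,0,0,0,0,0,0,0,0]

```text
time: 15.02
position: [0.5487, 0.3015, 0.0753]
tool_rot: [[0.224, -0.975, 0.001], [-0.975, -0.224, -0.001], [0.002, -0.0, -1.0]]
ft_force: [-2.7, -4.0, 6.7]
grip_width: 0.0549
```

Emit:
move_arm:
  series: [-1,-1,0,0,0,0,-1,-1,0,0,0,0,0,0,0,0,0,0,0,0,0,0,0,0]

```text
time: 15.35
position: [0.5501, 0.3038, 0.0753]
tool_rot: [[0.224, -0.975, 0.001], [-0.975, -0.224, -0.002], [0.002, -0.0, -1.0]]
ft_force: [-3.6, -3.4, 7.6]
grip_width: 0.055
```

Emit:
move_arm:
  series: [-1,-1,0,0,0,0,-1,-1,0,0,0,0,0,0,0,0,0,0,0,0,0,0,0,0]

```text
time: 15.68
position: [0.5503, 0.3041, 0.0755]
tool_rot: [[0.223, -0.975, -0.003], [-0.975, -0.223, -0.006], [0.005, 0.005, -1.0]]
ft_force: [-7.2, -9.4, 10.6]
grip_width: 0.0552
```

Emit:
move_arm:
  series: [-1,-1,0,0,0,0,0,0,0,0,0,0,0,0,0,0,0,0]

```text
time: 15.93
position: [0.5504, 0.3042, 0.0755]
tool_rot: [[0.223, -0.975, -0.005], [-0.975, -0.222, -0.009], [0.007, 0.007, -1.0]]
ft_force: [-9.1, -12.0, 13.4]
grip_width: 0.0554
```

Emit:
move_arm:
  series: [-1,-1,0,0,0,0,0,0,0,0,0,0,0,0,0,0,0,0]

```text
time: 16.18
position: [0.5505, 0.3044, 0.0756]
tool_rot: [[0.222, -0.975, -0.007], [-0.975, -0.222, -0.011], [0.009, 0.009, -1.0]]
ft_force: [-12.3, -15.1, 15.6]
grip_width: 0.0558
```

Emit:
move_arm:
  series: [0,0,0,0,0,0,0,0,0,0,0,0,0,0,0,0,0,0,0,0,0,0,0,0,0,0,0,0,0,0,0,0,0,0,0,0]

```text
time: 16.68
position: [0.5505, 0.3044, 0.0756]
tool_rot: [[0.222, -0.975, -0.007], [-0.975, -0.222, -0.011], [0.009, 0.009, -1.0]]
ft_force: [-11.7, -15.2, 14.4]
grip_width: 0.0552
```

Run:
```python
from h import *
s=monitor.sense(); F=np.array(s['ft_force']); ex=np.array([.975,.223,0]); ey=np.array([-.223,.975,0])
print(s['time'],s['position'],'F ex,ey',F@ex,F@ey)
w,d,c=shot('wrist'); P=world(d,c); a,_,_=shot('scene'); t,_,_=shot('side')
v=P[...,2]
Q=np.stack([P@ex,P@ey,v],-1)
cor=np.array([.5695,.3395,0]); q=Q-np.array([cor@ex,cor@ey,0])
bt=(v>.078)&(v<.09)&(abs(q[...,0]+.028)<.045)&(abs(q[...,1]+.028)<.036)&(w.max(2)>90)
p=P[bt]; print(len(p),cv2.minAreaRect((p[:,:2]*1000).astype(np.float32)),np.nanpercentile(q[bt],[1,99],axis=0))
save('fin.png',np.vstack([cv2.resize(w[80:330,160:460],(480,400))[:, :],]) if 0 else np.hstack([cv2.resize(w[80:330,160:460],(400,333)),cv2.resize(a[120:230,350:480],(394,333))]))
save('tray2.png',cv2.resize(t[250:400,240:480],(480,300)))
```

```text
16.6833 [0.55049951 0.30436921 0.07558128] F ex,ey -14.759740936682697 -12.17798694059702
3568 ((548.3812866210938, 305.8808898925781), (57.441925048828125, 68.14725494384766), 11.604508399963379) [[-5.43006607e-02 -5.97446775e-02  7.82067647e-02]
 [ 9.19665617e-05  3.61768652e-03  8.73994853e-02]]
```

View pics/fin.png

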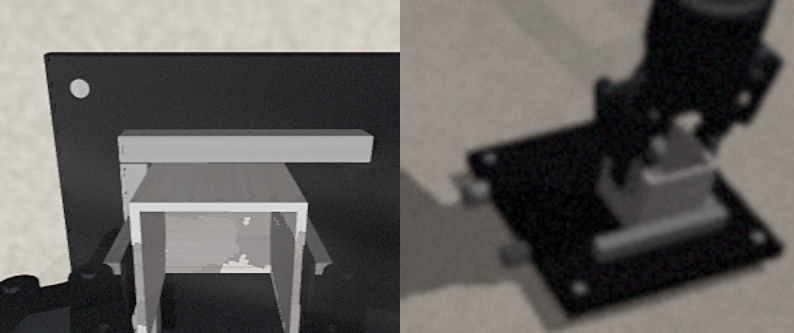

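View pics/tray2.png

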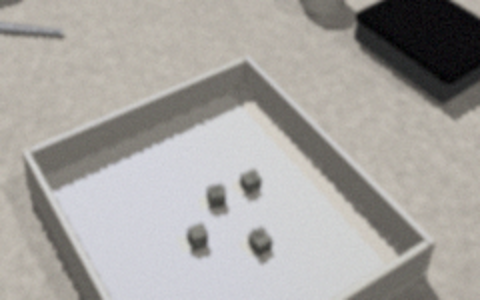

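Both axes stopped in the same step, so the boat may be jammed by friction on the rear stop, short of the side stop. To test this, I ease off the rear and vertical push and press toward the side stop alone.

Emit:
move_arm:
  series: [0,2,-1,0,0,0,0,2,0,0,0,0,0,1,0,0,0,0,0,0,0,0,0,0,0,0,0,0,0,0]

```text
time: 17.25
position: [0.5495, 0.3059, 0.0754]
tool_rot: [[0.223, -0.975, 0.003], [-0.975, -0.223, -0.004], [0.005, -0.002, -1.0]]
ft_force: [1.9, -7.2, 2.0]
grip_width: 0.055
```

Emit:
move_arm:
  series: [-1,0,0,0,0,0,-1,0,0,0,0,0,0,0,0,0,0,0,0,0,0,0,0,0]

```text
time: 17.58
position: [0.5495, 0.306, 0.0755]
tool_rot: [[0.223, -0.975, 0.003], [-0.975, -0.223, -0.008], [0.009, -0.001, -1.0]]
ft_force: [1.6, -11.7, 3.6]
grip_width: 0.0555
```

The suspicion was right: the boat slid another 1.7 mm and now bears on the side stop. I push the rear again.

Emit:
move_arm:
  series: [0,-1,0,0,0,0,0,-1,0,0,0,0,0,-1,0,0,0,0,0,0,0,0,0,0,0,0,0,0,0,0]

```text
time: 18.0
position: [0.5498, 0.3061, 0.0755]
tool_rot: [[0.223, -0.975, -0.003], [-0.975, -0.223, -0.01], [0.009, 0.005, -1.0]]
ft_force: [-5.9, -13.7, 8.5]
grip_width: 0.0554
```

Emit:
move_arm:
  series: [0,-1,0,0,0,0,0,-1,0,0,0,0,0,0,0,0,0,0,0,0,0,0,0,0]

```text
time: 18.33
position: [0.5501, 0.3062, 0.0757]
tool_rot: [[0.223, -0.975, -0.007], [-0.975, -0.223, -0.011], [0.009, 0.01, -1.0]]
ft_force: [-10.7, -14.8, 11.5]
grip_width: 0.0551
```

Emit:
move_arm:
  series: [0,-1,-1,0,0,0,0,-1,0,0,0,0,0,-1,0,0,0,0,0,0,0,0,0,0,0,0,0,0,0,0]

```text
time: 18.75
position: [0.5504, 0.3063, 0.0758]
tool_rot: [[0.223, -0.975, -0.014], [-0.975, -0.223, -0.013], [0.01, 0.017, -1.0]]
ft_force: [-15.8, -16.5, 14.0]
grip_width: 0.0553
```

Emit:
move_arm:
  series: [-1,0,0,0,0,0,-1,0,0,0,0,0,0,0,0,0,0,0,0,0,0,0,0,0,0,0,0,0,0,0,0,0,0,0,0,0,0,0,0,0,0,0,0,0,0,0,0,0]

```text
time: 19.42
position: [0.5504, 0.3065, 0.0759]
tool_rot: [[0.223, -0.975, -0.014], [-0.975, -0.222, -0.017], [0.013, 0.017, -1.0]]
ft_force: [-15.0, -20.7, 14.6]
grip_width: 0.0554
```

Run:
```python
from h import *
s=monitor.sense(); F=np.array(s['ft_force']); p=np.array(s['position']); ex=np.array([.975,.223,0]); ey=np.array([-.223,.975,0])
print(s['time'],'F',F@ex,F@ey,F[2],'pos',p@ex,p@ey,p[2])
w,d,c=shot('wrist'); P=world(d,c); a,_,_=shot('scene')
print('boat rim', end=' ')
q=np.stack([(P-[.5695,.3395,0])@ex,(P-[.5695,.3395,0])@ey,P[...,2]],-1)
m=(q[...,2]>.079)&(q[...,2]<.09)&(abs(q[...,0]+.003)<.02)&(abs(q[...,1]+.028)<.04)&(w.max(2)>90); print(np.percentile(q[m],[2,98],axis=0).round(4).tolist())
m=(q[...,2]>.036)&(q[...,2]<.044)&(w.max(2)>60)&(abs(q[...,0])<.15)&(abs(q[...,1])<.15); r=q[m]; print('rear face',np.percentile(r[(r[:,1]<-.01)][:,0],[2,98]).round(4))
r2=r[(r[:,0]<-.005)&(r[:,1]>-.02)]; print('side', np.percentile(r2[:,1],[2,98]).round(4) if len(r2) else None)
save('fin2.png',np.hstack([cv2.resize(w[80:330,160:460],(400,333)),cv2.resize(a[120:230,350:480],(394,333))]))
```

```text
19.4167 F -19.245587295673847 -16.852497348443993 14.558294188912015 pos 0.6049489418846744 0.17608565520119274 0.07590347797856922
boat rim [[-0.0215, -0.0567, 0.0793], [0.0004, 0.0044, 0.0864]]
rear face [-0.0561  0.011 ]
side [-0.018   0.0131]
```

View pics/fin2.png

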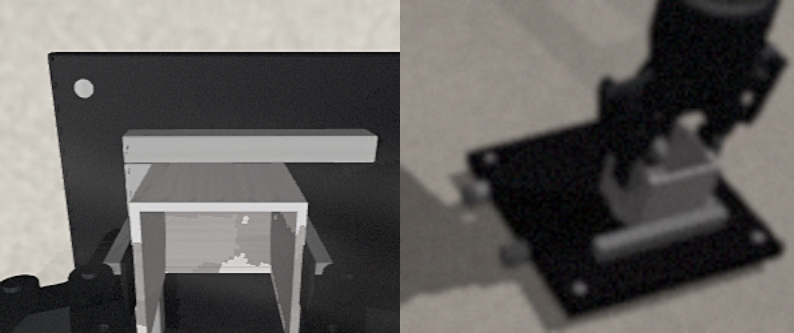

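Both directions now hold firmly at about 19 N and 17 N. One last relaxation: lift slightly to shed plate friction, ease the side and press it again, so that the stops carry the load.

Emit:
move_arm:
  series: [0,0,-2,0,0,0,2,0,0,0,0,0,1,0,0,0,0,0,0,0,0,0,0,0,0,0,0,0,0,0]

```text
time: 19.93
position: [0.5504, 0.3062, 0.0759]
tool_rot: [[0.223, -0.975, -0.015], [-0.975, -0.223, -0.012], [0.008, 0.017, -1.0]]
ft_force: [-12.8, -12.9, 7.0]
grip_width: 0.0553
```

Emit:
move_arm:
  series: [-1,0,0,0,0,0,-1,0,0,0,0,0,0,0,0,0,0,0,0,0,0,0,0,0,0,0,0,0,0,0,0,0,0,0,0,0,0,0,0,0,0,0,0,0,0,0,0,0]

```text
time: 20.6
position: [0.5504, 0.3064, 0.076]
tool_rot: [[0.223, -0.975, -0.014], [-0.975, -0.223, -0.015], [0.012, 0.017, -1.0]]
ft_force: [-12.4, -16.9, 7.4]
grip_width: 0.0552
```

```bash
python3 -c "
from h import *
s=monitor.sense(); print(np.abs(s['joint_velocities']).max(), s['ft_force'], s['grip_width']); ticket.job_done()"
```

```text
0.001788267913087301 [-12.37644782 -16.89570941   7.37104728] 0.05516379073377454
the job is handed in; nothing more can be done
```

I tipped the four chips into the discard tray, stood the boat on the stage, and handed the job in at about 20.6 s with the gripper still pressing it into the corner. `job_done` reports no verdict, so what follows rests on my own checks.

- **Chips:** all four were seen well inside the tray walls, in a picture taken just before the final presses.
- **Boat pose:** it is square to the stops within about 1°. It leans about 0.02 rad into the corner, against the 0.07 rad limit. The camera put its back edge within about 1 mm of the rear stop face.
- **Push:** the wrist force was about 16 N toward the rear stop and 14 N toward the side stop. The arm was at rest and the grip width was 55 mm at 50 N.
- **First press failed:** the boat jammed by friction on the rear stop, about 2 mm short of the side stop. I backed off, pressed toward the side stop alone until it seated, then pressed the rear again.
- **Not confirmed:** the force on each stop was inferred from wrist forces and positions, not measured. The depth reading of the boat's left edge was about 4 mm past the estimated side-stop face. I put that down to finger pixels in the mask and did not resolve it.
- **Bystanders:** I saw no contact with any of them, but I did not measure their positions at the end.

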